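# Daily check of a hand-held reflectance meter on its sloping reference tile

## Robot

A 6-joint arm with a two-finger parallel gripper is mounted at the origin on the work surface; the furniture and walls round the work are solid. World frame = base frame: x ahead of the robot, y to its left, z up, the work surface at z = 0. Lengths are in m, angles in rad, forces in N, time in s.
With the tool pointing down it reaches from about 0.375 to 0.75 m from the base axis. Payload 9 kg.
Tool frame: the origin (TCP) lies at the very end of the fingers, on their centre line; the grasp point (between the pads) lies 19 mm behind it; z points along the fingers, y is the line along which they close (so a half turn about z gives the same grasp; the last joint's range is limited). The gripper opens to 85 mm and grips with 20 to 120 N. Pads are 22 mm wide; open, the fingers measure 114 mm over their backs; the gripper's body (76 mm by 85 mm) begins 54 mm behind the grasp point. The pads swing forward as they close: fully open they stand 13 mm farther back than shut.
Start: joints at [1.021, 0.104, 0.097, 1.564, 0, 1.353], TCP at [0.195, 0.567, 0.207] pointing down, gripper open.
Joint ranges: [-2.99, 2.99], [-0.84, 1.86], [-1.1, 1.16], [-1.84, 2.11], [-1.51, 1.56], [-3.14, 3.14]. Speed limits (rad/s): [2.22, 2.22, 2.57, 3.14, 3.14, 3.14].

## Interface

Orientations are given as a unit quaternion [w, x, y, z].
In Python, from plant import env, vision, nets gives the robot as it stands. The module is installed in compiled form; this text tells all that it offers.
- The arm moves only by the tool send_rows, never from a script. Its argument "plan" is a list that holds one entry, the list of rows, each a list of 5 numbers: the opening, from 0 (shut) to 1 (fully open), then the shift along the tool's x, y, z normalised to -1 to 1, where 1 is 0.08 m, then the turn about the tool's z normalised to -1 to 1, where 1 is 180 degrees. A call has 1 to 10 rows; each row shifts and turns the commanded pose from where the row before left it, along the tool's axes as they then stand; what a row does not reach is not made up. A row lasts 1/10 s, in which the tool goes at most 50 mm and 8.59 degrees, less where a joint would pass 70% of its speed; a pose out of reach is approached as far as the arm can. A call with a number of a shift or a turn outside -1 to 1 is refused whole. A call with a gripper value outside its range is refused whole. The fingers move at their own pace and stop on an object; "grip_force" is the grip in N (left out, the last holds). Time passes only in rows, so rows that do not move let the fingers close. It gives the time, the measured TCP pose, the force, the opening and the grip force at its end, in the units of the state.
- env.sense(): the state, without advancing time (a new reading comes with each control period).
- vision.capture(name): name is "scene" or "top" or "wrist"; returns (picture, depth): 384x512x3 uint8, red, green, blue; 384x512 float32, m along the optical axis (not along the pixel's ray), 0 where there is no reading.
- vision.calibration(name): a dict with "fx", "fy", "cx", "cy" (pixels), "D" ([k1, k2, p1, p2, k3] as OpenCV has them; the pictures are not rectified), "origin" and "rotation" of the camera in the world. Camera axes: x right, y down, z forward; pixel columns grow to the right and rows downward; lengths in m; the calibration is good to about 2 mm. A picture is of the moment at which its call begins: read the wrist's pose just before it. calibration takes no time and is no camera call; for the wrist camera it gives the pose at the moment of the call.
- env.hand_in(): hands the job in; it is judged then, once.
Trained networks look in the newest picture that a camera, given by its name, has taken for a name from the list of things; names that differ only in an ending like _2 or _b are one class to them, and where a whole thing is asked for, a point or a joint stands for the part that bears it (a point fixed in the world has none). Each returns a list of dicts, best first, with "p" (0 to 1); they miss things now and then, are a little off and sometimes report something else, mostly with a low value. They report only what shows in the picture. A call takes as long as a camera call. They do not tell look-alikes from the thing itself.
- nets.regions_of(target, camera): "region" (384x512 bool, what is visible of it) and "bbox" ([left, top, right, bottom] in pixels, round what is visible of it).
The state is a dict: "clock": time; "joint_pos": joint angles; "qd": joint speeds; "joint_efforts": joint torques, N m; "eef_pos": TCP position; "eef_rot": TCP orientation; "ft_force": force on the tool from outside, world axes, zero at the start; "torque": the same for the moment, N m; "width": finger opening in m; "grasp_force": force on a finger pad.
Only numpy, scipy, OpenCV 4.12 (cv2) and the standard library are available. Lean on these libraries where they do the work, as an engineer would, in place of code of your own. Each camera call takes 0.05 s, during which the arm holds its last target. There are 200 camera calls.

## Task

Do the daily check of the hand-held meter: lift it off its charging post, aim its nose squarely at the middle of the tile in the sloping reference block, and press gently until the sprung nose sleeve has gone in about half of its 10 mm travel, never hard against its stop, then hold it steady there for two seconds. How deep the tile lies in its frame differs from day to day, so feel for it. Then set the meter back down on its stand, upright with the sleeve right down over the post, let go only once it is there, and leave the vial, dish and bottle alone.

Things in the scene. Friction and masses are not known exactly. Their poses are not given: they have to be found in the camera images.
- meter: white hand-held meter, 142 mm long, 0.14 kg: box handle 36 (x) x 28 (y) x 100 mm, from z 42 to 142 mm, dark screen on its -x side, grey tube-shaped nose sleeve below. Origin: centre of the sleeve's lower rim when fully out; z runs from the nose up to the tail. It starts upright on its stand, sleeve over the post. Grip the handle across the 28 mm, about 108 mm above the origin
- sleeve (a joint): how far the meter's nose sleeve is pushed in, m: 0 fully out, 0.010 hard against the stop. A spring holds it out; it begins to give at about 2.5 N and is half in at about 5 N
- rim (a point): centre of the nose sleeve's open end, moves with the sleeve. The sleeve is 27 mm outside and 20 mm inside, and 36 mm long
- stand: fixed grey round foot of 90 mm diameter and 12 mm height, with an upright round steel post of 14 mm diameter in the middle, which rises 27 mm above the foot's top and is tapered at its tip. Origin: centre of the underside
- post_foot (a point): centre of the post where it rises from the foot's top; the parked sleeve's rim rests at this height around it
- block: fixed reference block, 105 x 95 mm foot; its square 82 mm white frame slopes 35 degrees, leaning so that it faces up and to the block's own -x side. In the frame is a 48 mm square opening with the tile lying parallel behind it. Origin: centre of the underside, z up
- aim (a point): centre of the frame's opening, in the plane of the frame's outer face, 75 mm above the table; its z axis points straight out of the frame (35 degrees from vertical). The face of the tile lies somewhere from 2 to 12 mm behind this plane, and is rigid
- vial: glass vial with a crimp cap, 29 mm diameter, 59 mm high; bystander, loose. Origin: centre of the underside
- dish: flat petri dish, 62 mm diameter, 14 mm high; bystander, loose. Origin: centre of the underside
- bottle: small dropper bottle, 37 mm diameter, 98 mm high; bystander, loose. Origin: centre of the underside
Not all that is in view belongs to the job. Of the things that look like the block, take the one that is farthest to the robot's right at the start.

How it is judged:
On the way:
1. the meter, held in the gripper, is pressed on the tile square to it (within 9 degrees), its nose within 8 mm of the middle, with the sleeve 2 to 8 mm in, and kept steady for 1.5 s (angle between the z axis of meter and the z axis of aim, either way round below 0.157 rad and x of rim in the frame of aim between -0.008 and 0.008 m and y of rim in the frame of aim between -0.008 and 0.008 m and z of rim in the frame of aim below 0 m and value of joint sleeve between 0.002 and 0.008 m and contact force between meter and block above 1 N and contact force between the fingers and meter above 0.5 N and linear speed of meter below 0.015 m/s and angular speed of meter below 0.12 rad/s), for 1.5 s.
At the end, for the whole second after the job is handed in: The meter stands released and at rest on its stand: sleeve over the post, its rim within 5 mm of the post's axis and down on the foot's top (within 4 mm), upright within 6 degrees, sleeve out again (less than 3 mm in) (horizontal distance between rim and post_foot below 0.005 m and z of rim in the frame of post_foot between -0.003 and 0.004 m and angle between meter's own z axis and vertical below 0.1 rad and value of joint sleeve below 0.003 m and linear speed of meter below 0.015 m/s and angular speed of meter below 0.12 rad/s); the robot touches nothing.
It fails at once if the nose sleeve was pushed hard against its stop (more than 9.6 mm in) (value of joint sleeve above 0.0096 m).
It fails at once if the meter was let go while its rim was more than 15 mm above the foot of the stand (z of rim in the frame of post_foot above 0.015 m and contact force between the fingers and meter below 0.1 N).
It fails at once if the vial was moved more than 20 mm or knocked over (distance of vial from where it was at the start of the episode above 0.02 m or angle between vial's own z axis and vertical above 0.5 rad).
It fails at once if the dish was moved more than 20 mm or knocked over (distance of dish from where it was at the start of the episode above 0.02 m or angle between dish's own z axis and vertical above 0.5 rad).
It fails at once if the bottle was moved more than 20 mm or knocked over (distance of bottle from where it was at the start of the episode above 0.02 m or angle between bottle's own z axis and vertical above 0.5 rad).
It also fails if it takes over 61 s, if anything falls off the work surface, if the arm or the gripper's body presses on something with over 40 N, if the wrist force passes 120 N, or if a joint passes its speed limit or range.

## Working session

There is one attempt and no reset: what is moved stays moved. The work goes in short steps, Python scripts to look and compute and a tool call to move; the robot and the scene stay as the last step left them, time stands still between calls to the robot, and variables do not carry over. Pictures are saved under pics/ and viewed, at most 10 in all, crops included, and the job is handed in when it is done.

Besides the shell and the picture viewer there is one more tool, called after ">>>" as name(argument=value, ...), one argument or row to a line, values as JSON. send_rows: Moves the arm, as the interface text tells. Its arguments: {"type":"object","properties":{"plan":{"type":"array"},"grip_force":{"type":"number"}},"required":["plan"]}

```bash
mkdir -p pics
cat > h.py <<'E'
import numpy as np, cv2
from plant import env, vision, nets
from scipy.spatial.transform import Rotation as R
def cal(n):
    c=vision.calibration(n); K=np.array([[c['fx'],0,c['cx']],[0,c['fy'],c['cy']],[0,0,1.]])
    return K,np.array(c['D'],float),np.array(c['origin'],float),np.array(c['rotation'],float).reshape(3,3)
def cloud(n,dep,mask,c=None):
    K,D,o,Rm=c or cal(n); v,u=np.nonzero(mask&(dep>0)); 
    p=cv2.undistortPoints(np.c_[u,v].astype(float)[:,None],K,D)[:,0]; z=dep[v,u]
    return np.c_[p*z[:,None],z]@Rm.T+o
def tcp(s=None):
    s=s or env.sense(); q=s['eef_rot']; return np.array(s['eef_pos']),R.from_quat([q[1],q[2],q[3],q[0]]).as_matrix()
E
python3 - <<'E'
from h import *
s=env.sense(); print({k:np.round(v,3).tolist() for k,v in s.items()}); print(tcp()[1].round(3))
P=[]
for n in ['scene','top']:
    c=cal(n); im,d=vision.capture(n); im=im.copy(); P.append(im); print(n,c[2].round(3),c[3].round(2).tolist())
    for t in ['meter','stand','block','vial','dish','bottle']:
        for r in nets.regions_of(t,n):
            if r['p']<.3: continue
            X=cloud(n,d,np.array(r['region']),c); 
            if len(X)==0: continue
            print(n,t,round(r['p'],2),np.array(r['bbox']).tolist(),'med',np.median(X,0).round(3),'lo',np.percentile(X,3,0).round(3),'hi',np.percentile(X,97,0).round(3))
    np.savez(n+'.npz',im=im,d=d)
    cv2.imwrite(f'pics/{n}0.png',im[...,::-1])
E
```

```text
{'clock': 0.0, 'joint_pos': [1.021, 0.105, 0.096, 1.564, -0.0, 1.353], 'qd': [-0.0, 0.001, -0.001, -0.001, 0.0, -0.001], 'joint_efforts': [0.001, -55.693, 50.365, 0.017, -0.0, 0.0], 'eef_pos': [0.195, 0.567, 0.206], 'eef_rot': [-0.0, 0.165, 0.986, -0.001], 'ft_force': [0.597, 0.241, 0.551], 'torque': [-0.029, -0.028, -0.036], 'grasp_force': 0.0, 'width': 0.085}
[[-0.945  0.326 -0.001]
 [ 0.326  0.945 -0.001]
 [ 0.    -0.001 -1.   ]]Traceback (most recent call last):
  File "<stdin>", line 5, in <module>
  File "h.py", line 6, in cal
    return K,np.array(c['D'],float),np.array(c['origin'],float),np.array(c['rotation'],float).reshape(3,3)
                                                                ~~~~~~~~~~~~~~~~~~~~~~~~~~~~~~~~~~~~~^^^^^
ValueError: cannot reshape array of size 4 into shape (3,3)
```

```bash
sed -i "s/np.array(c\['rotation'\],float).reshape(3,3)/R.from_quat(np.roll(c['rotation'],-1)).as_matrix()/" h.py
python3 - <<'E'
from h import *
for n in ['scene','top']:
    c=cal(n); im,d=vision.capture(n); im=im.copy(); print(n,c[2].round(3),c[3].round(2).tolist())
    for t in ['meter','stand','block','vial','dish','bottle']:
        for r in nets.regions_of(t,n):
            if r['p']<.3: continue
            X=cloud(n,d,np.array(r['region']),c); 
            if len(X)==0: continue
            print(n,t,round(r['p'],2),np.array(r['bbox']).tolist(),'med',np.median(X,0).round(3),'lo',np.percentile(X,3,0).round(3),'hi',np.percentile(X,97,0).round(3))
    np.savez(n+'.npz',im=im,d=d)
    cv2.imwrite(f'pics/{n}0.png',im[...,::-1])
E
```

```text
scene [-0.09  -0.394  0.951] [[0.7, -0.56, 0.44], [-0.71, -0.55, 0.44], [-0.01, -0.62, -0.79]]
scene meter 0.56 [359.7, 190.1, 382.2, 228.3] med [ 0.535 -0.162  0.106] lo [ 0.525 -0.177  0.001] hi [ 0.605 -0.139  0.155]
scene stand 0.74 [347.5, 215.9, 378.5, 242.4] med [ 0.53  -0.171  0.011] lo [ 0.502 -0.199  0.005] hi [ 0.574 -0.122  0.015]
scene block 0.97 [247.2, 130.9, 283.6, 177.1] med [0.528 0.189 0.056] lo [0.486 0.154 0.002] hi [0.579 0.251 0.096]
scene block 0.72 [271.1, 210.3, 294.7, 228.5] med [0.409 0.016 0.013] lo [ 0.384 -0.009  0.004] hi [0.438 0.044 0.017]
scene block 0.57 [135.5, 163.2, 179.7, 211.7] med [0.222 0.331 0.059] lo [0.18  0.308 0.007] hi [0.271 0.392 0.096]
scene vial 0.69 [320.0, 165.3, 331.7, 185.0] med [0.602 0.017 0.032] lo [ 0.594  0.006 -0.648] hi [1.165 0.329 0.059]
scene dish 0.88 [271.5, 207.0, 293.0, 229.2] med [0.411 0.018 0.013] lo [ 0.385 -0.009  0.003] hi [0.441 0.048 0.017]
top [0.328 0.092 1.348] [[0.01, -1.0, 0.05], [-1.0, -0.01, 0.01], [-0.01, -0.05, -1.0]]
top meter 0.68 [342.2, 126.6, 358.7, 145.6] med [ 0.541 -0.15   0.15 ] lo [ 0.52
[... 152 characters left out ...]
0.116  0.018]
top block 0.83 [148.6, 231.3, 188.6, 268.3] med [0.236 0.347 0.067] lo [0.184 0.31  0.006] hi [0.278 0.393 0.096]
top block 0.62 [206.3, 121.7, 239.8, 162.8] med [0.533 0.203 0.067] lo [0.49  0.157 0.009] hi [0.578 0.248 0.096]
top vial 0.72 [202.4, 119.7, 244.3, 162.6] med [0.532 0.203 0.065] lo [0.488 0.157 0.006] hi [0.583 0.251 0.096]
top vial 0.6 [280.0, 111.2, 290.1, 125.4] med [0.605 0.022 0.043] lo [ 0.596  0.009 -0.001] hi [0.632 0.034 0.062]
top dish 0.63 [275.5, 177.0, 294.5, 196.4] med [0.414 0.02  0.013] lo [ 0.385 -0.009 -0.002] hi [0.441 0.047 0.018]
top bottle 0.75 [169.5, 123.2, 182.9, 134.0] med [0.568 0.324 0.058] lo [0.558 0.314 0.022] hi [0.582 0.342 0.096]
```

View pics/scene0.png

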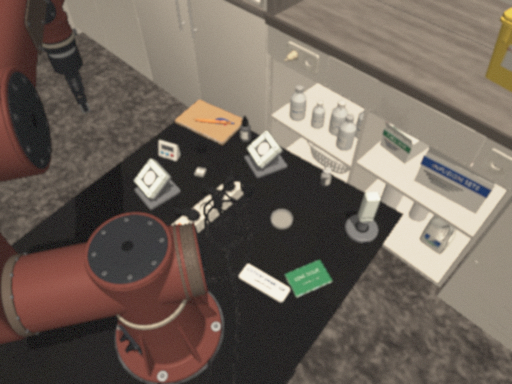

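View pics/top0.png

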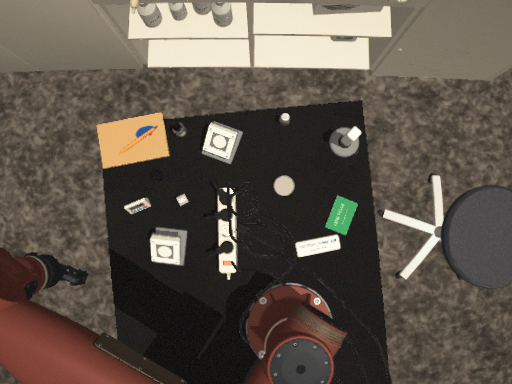

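Run:
```python
from h import *
def plane(X):
    best=None; rng=np.random.default_rng(0)
    for _ in range(500):
        a,b,c=X[rng.choice(len(X),3,False)]; n=np.cross(b-a,c-a); l=np.linalg.norm(n)
        if l<1e-6: continue
        n/=l
        if n[2]<0:n=-n
        if abs(np.degrees(np.arccos(n[2]))-35)>12: continue
        k=abs((X-a)@n)<.003
        if best is None or k.sum()>best.sum(): best=k
    Y=X[best]; c=Y.mean(0); n=np.linalg.svd(Y-c)[2][2]; n*=np.sign(n[2]); return c,n,Y
for n,bb in [('scene',[245,128,288,180]),('top',[200,118,246,166])]:
    z=np.load(n+'.npz'); im,d=z['im'],z['d']; c=cal(n)
    m=np.zeros(d.shape,bool); m[bb[1]:bb[3],bb[0]:bb[2]]=1
    X=cloud(n,d,m,c); X=X[X[:,2]>.03]; ct,nv,Y=plane(X)
    # in-plane rectangle
    q=np.array([nv[0],nv[1],0]);q/=np.linalg.norm(q); ey=np.cross([0,0,1],q); ex=np.cross(ey,nv)
    uv=(Y-ct)@np.c_[ex,ey]; lo,hi=np.percentile(uv,2,0),np.percentile(uv,98,0)
    print(n,'ctr',ct.round(4),'n',nv.round(3),'tilt',np.degrees(np.arccos(nv[2])).round(1),'az',np.degrees(np.arctan2(nv[1],nv[0])).round(1),len(Y),'size',(hi-lo).round(3),'mid',(ct+((lo+hi)/2)@np.c_[ex,ey].T).round(4))
    r=cv2.minAreaRect(uv.astype(np.float32)); print(r, 'c',(ct+np.array(r[0])@np.c_[ex,ey].T).round(4))
# meter & stand
for n,bb in [('scene',[340,180,390,250]),('top',[320,115,370,165])]:
    z=np.load(n+'.npz'); im,d=z['im'],z['d']; c=cal(n)
    m=np.zeros(d.shape,bool); m[bb[1]:bb[3],bb[0]:bb[2]]=1
    X=cloud(n,d,m,c)
    T=X[(X[:,2]>.145)&(X[:,2]<.165)]; print(n,'top pts',len(T),T.min(0).round(3),T.max(0).round(3),cv2.minAreaRect(T[:,:2].astype(np.float32)))
    F=X[(X[:,2]>.006)&(X[:,2]<.02)]; print('foot',len(F),F.min(0).round(3),F.max(0).round(3), cv2.minEnclosingCircle(F[:,:2].astype(np.float32)))
A=[]
for n,bb in [('scene',[240,120,400,250]),('top',[195,105,375,170])]:
    im=np.load(n+'.npz')['im'][bb[1]:bb[3],bb[0]:bb[2]]; A.append(cv2.resize(im,(800,int(800*im.shape[0]/im.shape[1])),interpolation=cv2.INTER_CUBIC))
A[0]=cv2.resize(A[0],(400,300))
A[0]=cv2.copyMakeBorder(A[0],0,0,0,400,cv2.BORDER_CONSTANT)
cv2.imwrite('pics/crop1.png',np.vstack(A)[...,::-1][:600])
```

```text
scene ctr [0.5281 0.2043 0.0748] n [-0.537  0.197  0.82 ] tilt 34.9 az 159.8 324 size [0.079 0.081] mid [0.5286 0.2068 0.0745]
((0.0008494630455970764, -0.0027292706072330475), (0.0825774148106575, 0.08463238924741745), 0.3908422887325287) c [0.5283 0.2071 0.0743]
top ctr [0.5298 0.2075 0.0751] n [-0.539  0.181  0.822] tilt 34.7 az 161.4 418 size [0.079 0.079] mid [0.5298 0.2078 0.0751]
((0.000622086226940155, -0.0006346255540847778), (0.08230117708444595, 0.08355648070573807), 89.53465270996094) c [0.5295 0.2083 0.0748]
scene top pts 139 [ 0.525 -0.176  0.145] [ 0.562 -0.139  0.157] ((0.5425078868865967, -0.1580388844013214), (0.025091327726840973, 0.035451218485832214), 43.38224411010742)
foot 551 [ 0.499 -0.203  0.006] [ 0.586 -0.114  0.02 ] ((0.5398736596107483, -0.15947529673576355), 0.048915740102529526)
top top pts 130 [ 0.529 -0.178  0.145] [ 0.564 -0.139  0.16 ] ((0.5459421873092651, -0.15703469514846802), (0.026477063074707985, 0.0352337583899498), 45.591182708740234)
foot 530 [ 0.48  -0.215  0.006] [ 0.628 -0.089  0.019] ((0.5533996224403381, -0.1663411557674408), 0.08028331398963928)
```

View pics/crop1.png

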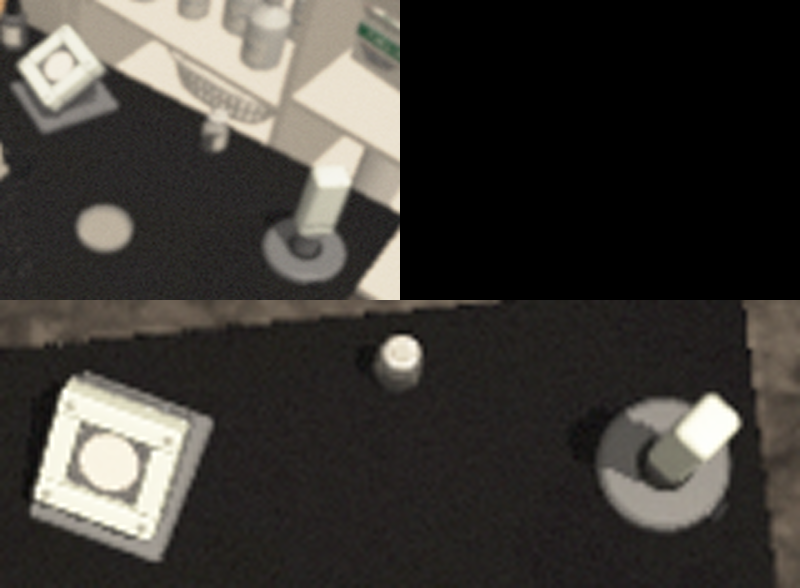

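>>> send_rows(
  plan=[
    [[1,-0.26,-0.5,-0.06,0],[1,-0.26,-0.5,-0.06,0],[1,-0.26,-0.5,-0.06,0],[1,-0.26,-0.5,-0.06,0],[1,-0.26,-0.5,-0.06,0],[1,-0.26,-0.5,-0.06,0],[1,-0.26,-0.5,-0.06,0],[1,-0.26,-0.5,-0.06,0],[1,0,0,0,0]],
  ],
)

```text
clock: 1.6
eef_pos: [0.2503, 0.2066, 0.2461]
eef_rot: [0.001, 0.169, 0.986, 0.0]
ft_force: [0.2, 0.6, -1.6]
width: 0.0856
grasp_force: 0.0
```

Run:
```python
from h import *
s=env.sense(); print(np.round(s['joint_pos'],3)); p,M=tcp(s);print(p.round(4),np.hypot(*p[:2]));print(M.round(3))
```

```text
[ 2.800e-01 -7.480e-01 -5.190e-01  1.797e+00 -1.000e-03  6.210e-01]
[0.2503 0.2066 0.2461] 0.3245518634362398
[[-0.943  0.334  0.003]
 [ 0.334  0.943 -0.   ]
 [-0.003  0.001 -1.   ]]
```

>>> send_rows(
  plan=[
    [[1,0.22,-0.36,0,0],[1,0.22,-0.36,0,0],[1,0.22,-0.36,0,0],[1,0,0,0,0]],
  ],
)

```text
clock: 2.0
eef_pos: [0.2039, 0.1752, 0.2633]
eef_rot: [-0.019, 0.165, 0.986, -0.017]
ft_force: [0.1, -0.4, -0.2]
width: 0.0852
grasp_force: 0.0
```

Run:
```python
from h import *
s=env.sense(); print(np.round(s['joint_pos'],3)); p,M=tcp(s);print(p.round(4),np.hypot(*p[:2]));print(M.round(3))
```

```text
[ 0.23  -0.841 -0.537  1.922 -0.017  0.562]
[0.2039 0.1752 0.2633] 0.2688304727047396
[[-0.945  0.325 -0.042]
 [ 0.326  0.945 -0.027]
 [ 0.031 -0.039 -0.999]]
```

Run:
```python
from h import *
for n in ['scene','top']:
    z=np.load(n+'.npz'); d=z['d']; X=cloud(n,d,d>0)
    for zl,zh in [(.1,.2),(.2,.35),(.35,.6),(.6,1)]:
        k=(X[:,2]>zl)&(X[:,2]<zh)&(X[:,1]<.1)&(X[:,1]>-.9)&(X[:,0]>.3)&(X[:,0]<1.2)
        k2=k&(X[:,0]>.58)
        print(n,zl,k.sum(), 'min x>.58',np.sort(X[k2][:,0])[:200:40].round(3), 'right side x<.58,y<-.2:',np.sum(k&(X[:,0]<.58)&(X[:,1]<-.2)), X[k&(X[:,0]<.58)&(X[:,1]<-.2)][:2].round(2))
    k=(X[:,1]<-.3)&(X[:,0]<.6)&(X[:,0]>0); print('right region max z',np.percentile(X[k][:,2],[50,99]) if k.any() else None)
    k=(X[:,2]>-.01)&(X[:,2]<.008); print('table lo',np.percentile(X[k],1,0).round(2),np.percentile(X[k],99,0).round(2))
```

```text
scene 0.1 8204 min x>.58 [0.967 0.971 0.971 0.972 0.972] right side x<.58,y<-.2: 0 []
scene 0.2 903 min x>.58 [1.163 1.169 1.17  1.172 1.173] right side x<.58,y<-.2: 0 []
scene 0.35 173 min x>.58 [1.161 1.167 1.17  1.174 1.185] right side x<.58,y<-.2: 0 []
scene 0.6 0 min x>.58 [] right side x<.58,y<-.2: 0 []
right region max z [-0.7406732  -0.73173701]
table lo [-0.32 -0.26 -0.01] [0.99 0.57 0.01]
top 0.1 178 min x>.58 [] right side x<.58,y<-.2: 0 []
top 0.2 0 min x>.58 [] right side x<.58,y<-.2: 0 []
top 0.35 0 min x>.58 [] right side x<.58,y<-.2: 0 []
top 0.6 0 min x>.58 [] right side x<.58,y<-.2: 0 []
right region max z [-0.73261025 -0.11696058]
table lo [-0.16 -0.28 -0.01] [0.99 0.56 0.01]
```

>>> send_rows(
  plan=[
    [[1,-0.38,-0.32,-0.2,0],[1,-0.38,-0.32,-0.2,0],[1,-0.38,-0.32,-0.2,0],[1,-0.38,-0.32,-0.2,0],[1,-0.38,-0.32,-0.2,0],[1,-0.38,-0.32,-0.2,0],[1,-0.38,-0.32,-0.2,0],[1,-0.38,-0.32,-0.2,0],[1,-0.38,-0.32,-0.2,0],[1,-0.38,-0.32,-0.2,0]],
  ],
)

```text
clock: 3.0
eef_pos: [0.4166, -0.1629, 0.4229]
eef_rot: [-0.018, 0.165, 0.986, -0.017]
ft_force: [1.0, 0.3, 1.7]
width: 0.0854
grasp_force: 0.0
```

>>> send_rows(
  plan=[
    [[1,-0.38,-0.32,-0.2,0],[1,-0.38,-0.32,-0.2,0],[1,-0.38,-0.32,-0.2,0],[1,-0.38,-0.32,-0.2,0],[1,0,0,0,0]],
  ],
)

```text
clock: 3.5
eef_pos: [0.4955, -0.2936, 0.4684]
eef_rot: [-0.012, 0.166, 0.986, -0.021]
ft_force: [0.5, 0.4, -1.5]
width: 0.0855
grasp_force: 0.0
```

```bash
cat > st.py <<'E'
from h import *
s=env.sense(); print(round(s['clock'],2),np.round(s['joint_pos'],3)); p,M=tcp(s);print(p.round(4),np.hypot(*p[:2]).round(3));print(M.round(3).tolist())
u=-M[:,2]; print('u tilt',np.degrees(np.arccos(u[2])).round(2),'az',np.degrees(np.arctan2(u[1],u[0])).round(1),'F',np.round(s['ft_force'],2),'w',s['width'],s['grasp_force'])
E
python3 st.py
```

```text
3.5 [-0.734  0.347  0.885  2.108 -0.048 -0.401]
[ 0.4955 -0.2936  0.4684] 0.576
[[-0.945, 0.326, -0.031], [0.327, 0.944, -0.037], [0.018, -0.045, -0.999]]
u tilt 2.76 az 49.6 F [ 0.51  0.41 -1.46] w 0.08554507373539573 0.0
```

>>> send_rows(
  plan=[
    [[1,0,0,-0.55,0],[1,0,0,-0.55,0],[1,0,0,-0.55,0],[1,0,0,-0.55,0],[1,0,0,0,0]],
  ],
)

```text
clock: 4.0
eef_pos: [0.4696, -0.2695, 0.5495]
eef_rot: [0.049, 0.162, 0.984, -0.058]
ft_force: [-0.6, -0.0, 0.9]
width: 0.0857
grasp_force: 0.0
```

```bash
python3 st.py
```

```text
4.0 [-0.736  0.191  0.876  2.11  -0.043 -0.412]
[ 0.4696 -0.2695  0.5495] 0.541
[[-0.942, 0.325, 0.078], [0.314, 0.941, -0.129], [-0.116, -0.097, -0.989]]
u tilt 8.69 az 121.2 F [-0.65 -0.04  0.91] w 0.08572923290151171 0.0
```

>>> send_rows(
  plan=[
    [[1,-0.35,-0.18,-0.47,0],[1,-0.35,-0.18,-0.47,0],[1,-0.35,-0.18,-0.47,0],[1,-0.35,-0.18,-0.47,0],[1,-0.35,-0.18,-0.47,0],[1,0,0,0,0]],
  ],
)

```text
clock: 4.6
eef_pos: [0.4921, -0.3188, 0.6164]
eef_rot: [0.119, 0.159, 0.975, -0.098]
ft_force: [-0.1, 1.2, 0.2]
width: 0.0854
grasp_force: 0.0
```

```bash
python3 st.py
```

```text
4.6 [-0.787  0.307  1.155  2.111 -0.019 -0.466]
[ 0.4921 -0.3188  0.6164] 0.586
[[-0.921, 0.334, 0.201], [0.287, 0.93, -0.228], [-0.263, -0.153, -0.953]]
u tilt 17.71 az 131.3 F [-0.05  1.22  0.18] w 0.08540437152886263 0.0
```

>>> send_rows(
  plan=[
    [[1,-0.4,-0.15,-0.45,0],[1,-0.4,-0.15,-0.45,0],[1,0,0,0,0]],
  ],
)

```text
clock: 4.9
eef_pos: [0.4793, -0.3141, 0.6417]
eef_rot: [0.14, 0.158, 0.972, -0.106]
ft_force: [0.7, -0.7, -0.6]
width: 0.0856
grasp_force: 0.0
```

```bash
python3 st.py
```

```text
4.9 [-0.808  0.262  1.155  2.111 -0.    -0.487]
[ 0.4793 -0.3141  0.6417] 0.573
[[-0.911, 0.336, 0.239], [0.276, 0.928, -0.25], [-0.306, -0.162, -0.938]]
u tilt 20.23 az 133.7 F [ 0.68 -0.67 -0.57] w 0.08557217616659181 0.0
```

>>> send_rows(
  plan=[
    [[1,0,0,0,0.039],[1,0,0,0,0.039],[1,0,0,0,0.039],[1,0,0,0,0.038],[1,0.34,0.214,0.44,0],[1,0.34,0.214,0.44,0],[1,0.34,0.214,0.44,0],[1,0.34,0.214,0.44,0],[1,0.34,0.214,0.44,0],[1,0.34,0.214,0.44,0]],
  ],
)

```text
clock: 5.9
eef_pos: [0.4968, -0.2151, 0.4458]
eef_rot: [0.16, 0.387, 0.905, -0.068]
ft_force: [-0.3, -0.2, 0.8]
width: 0.0854
grasp_force: 0.0
```

>>> send_rows(
  plan=[
    [[1,0.34,0.214,0.44,0],[1,0.34,0.214,0.44,0],[1,0.34,0.214,0.44,0],[1,0,0,0,0]],
  ],
)

```text
clock: 6.3
eef_pos: [0.5032, -0.1474, 0.3111]
eef_rot: [0.153, 0.386, 0.907, -0.067]
ft_force: [0.5, -0.4, -0.4]
width: 0.0856
grasp_force: 0.0
```

```bash
python3 st.py
python3 - <<'E'
from h import *
p,M=tcp(); c=cal('wrist'); im,d=vision.capture('wrist'); np.savez('w1.npz',im=im,d=d)
cv2.imwrite('pics/w1.png',im[...,::-1])
print('cam',c[2].round(3))
for t in ['meter','stand']:
    for r in nets.regions_of(t,'wrist'):
        if r['p']<.3: continue
        X=cloud('wrist',d,np.array(r['region']),c); print(t,round(r['p'],2),np.round(r['bbox']),np.percentile(X,3,0).round(3),np.percentile(X,97,0).round(3))
X=cloud('wrist',d,d>0,c)
T=X[(abs(X[:,2]-.154)<.006)&(np.hypot(X[:,0]-.543,X[:,1]+.158)<.04)]; print(len(T),cv2.minAreaRect(T[:,:2].astype(np.float32)) if len(T) else 0)
F=X[(abs(X[:,2]-.012)<.004)&(np.hypot(X[:,0]-.543,X[:,1]+.158)<.06)]; print(len(F),F.min(0),F.max(0),cv2.minEnclosingCircle(F[:,:2].astype(np.float32)) if len(F) else 0)
u=-M[:,2]; n=np.array([-np.sin(np.radians(35))*np.cos(np.radians(19.5)),np.sin(np.radians(35))*np.sin(np.radians(19.5)),np.cos(np.radians(35))])
for f in range(-180,181,10):
    m=R.from_rotvec(np.radians(f)*M[:,2]).apply([0,0,1]); e=np.degrees(np.arccos(m@n))
    if e<12: print('turn',f,e.round(1))
E
```

```text
6.3 [-0.461 -0.486 -0.278  1.462 -0.115  0.325]
[ 0.5032 -0.1474  0.3111] 0.524
[[-0.655, 0.721, 0.226], [0.68, 0.693, -0.24], [-0.33, -0.004, -0.944]]
u tilt 19.25 az 133.2 F [ 0.52 -0.42 -0.41] w 0.08556947992635734 0.0
cam [ 0.41  -0.052  0.441]
meter 0.74 [259. 104. 288. 169.] [ 0.526 -0.17   0.024] [ 0.558 -0.139  0.153]
597 ((0.5456947088241577, -0.15761013329029083), (0.027137501165270805, 0.034605372697114944), 47.76675796508789)
1780 [ 0.50234477 -0.20130686  0.00802094] [ 0.58921672 -0.11382169  0.01592019] ((0.5462199449539185, -0.15751253068447113), 0.0447649322450161)
turn 100 9.5
turn 110 6.2
turn 120 2.9
turn 130 0.6
turn 140 3.8
turn 150 7.1
turn 160 10.3
```

View pics/w1.png

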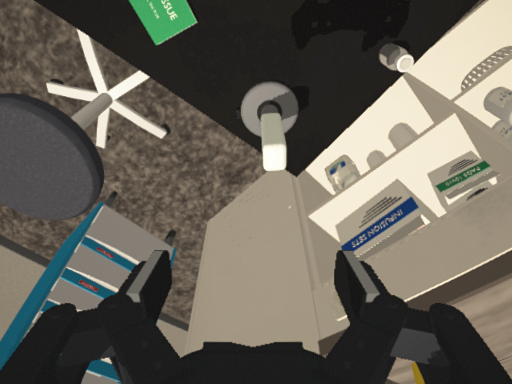

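>>> send_rows(
  plan=[
    [[1,0,0,0,-0.0476],[1,0,0,0,-0.0476],[1,0,0,0,-0.0476],[1,0,0,0,-0.0476],[1,0,0,0,-0.0476],[1,0,0,0,-0.0476],[1,0,0,0,-0.0476],[1,0,0,0,-0.0476],[1,0,0,0,-0.0476],[1,0,0,0,-0.0476]],
  ],
)

```text
clock: 7.45
eef_pos: [0.5071, -0.1529, 0.3245]
eef_rot: [0.071, -0.334, 0.926, -0.161]
ft_force: [1.0, 0.6, -0.8]
width: 0.0856
grasp_force: 0.0
```

>>> send_rows(
  plan=[
    [[1,0,0,0,-0.0476],[1,0,0,0,-0.0476],[1,0,0,0,-0.0476],[1,0,0,0,-0.0476],[1,0,0,0,-0.0476],[1,0,0,0,-0.0476],[1,0,0,0,-0.0476],[1,0,0,0,-0.0476],[1,0,0,0,-0.0476],[1,0,0,0,-0.0476]],
  ],
)

```text
clock: 8.45
eef_pos: [0.5071, -0.1529, 0.3245]
eef_rot: [0.057, 0.874, -0.452, 0.166]
ft_force: [-0.2, 0.2, 0.7]
width: 0.0856
grasp_force: 0.0
```

>>> send_rows(
  plan=[
    [[1,0,0,0,-0.0476],[1,-0.18,-0.155,0.3,0],[1,-0.18,-0.155,0.3,0],[1,0,0,0,0],[1,0,0,0,0]],
  ],
)

```text
clock: 8.95
eef_pos: [0.5173, -0.1274, 0.2683]
eef_rot: [0.068, 0.905, -0.388, 0.161]
ft_force: [-0.2, -0.2, 0.4]
width: 0.0856
grasp_force: 0.0
```

```bash
python3 st.py
python3 - <<'E'
from h import *
p,M=tcp(); t=np.array([.546,-.1575,.120])+.019*M[:,2]; print('to grasp, tool units',(M.T@(t-p)/.08).round(3))
c=cal('wrist'); im,d=vision.capture('wrist'); X=cloud('wrist',d,d>0,c)
T=X[(abs(X[:,2]-.154)<.006)&(np.hypot(X[:,0]-.543,X[:,1]+.158)<.04)]; print(len(T),cv2.minAreaRect(T[:,:2].astype(np.float32)) if len(T) else 0)
F=X[(abs(X[:,2]-.012)<.004)&(np.hypot(X[:,0]-.543,X[:,1]+.158)<.06)]; print(len(F),F.min(0),F.max(0),cv2.minEnclosingCircle(F[:,:2].astype(np.float32)) if len(F) else 0)
E
```

```text
8.95 [-0.402 -0.501 -0.373  1.375 -0.136 -2.756]
[ 0.5173 -0.1274  0.2683] 0.533
[[0.647, -0.724, 0.238], [-0.68, -0.69, -0.248], [0.344, -0.001, -0.939]]
u tilt 20.11 az 133.7 F [-0.16 -0.24  0.41] w 0.08557067181871146 0.0
to grasp, tool units [-1.490e-01  2.000e-03  2.157e+00]
806 ((0.5456748008728027, -0.15802668035030365), (0.027639437466859818, 0.035081326961517334), 47.75027084350586)
1659 [ 0.50220369 -0.20138958  0.00800205] [ 0.58960484 -0.11399971  0.01449465] ((0.5456928014755249, -0.1576589047908783), 0.04435807466506958)
```

>>> send_rows(
  plan=[
    [[1,-0.05,0,0.43,0],[1,-0.05,0,0.43,0],[1,-0.05,0,0.43,0],[1,0,0,0.43,0],[1,0,0,0.437,0],[1,0,0,0,0],[1,0,0,0,0]],
  ],
)

```text
clock: 9.7
eef_pos: [0.5499, -0.1618, 0.1013]
eef_rot: [0.068, 0.905, -0.388, 0.16]
ft_force: [0.4, 0.2, 0.5]
width: 0.0853
grasp_force: 0.0
```

```bash
python3 st.py
python3 - <<'E'
from h import *
p,M=tcp(); t=np.array([.546,-.1577,.120])+.019*M[:,2]; print('to grasp, tool units',(M.T@(t-p)/.08).round(3))
E
```

```text
9.7 [-0.443 -0.401 -0.603  1.041 -0.123 -2.794]
[ 0.5499 -0.1618  0.1013] 0.573
[[0.647, -0.725, 0.236], [-0.681, -0.689, -0.248], [0.342, -0.0, -0.94]]
u tilt 20.02 az 133.6 F [0.35 0.22 0.54] w 0.08527785361049128 0.0
to grasp, tool units [ 0.014  0.001 -0.007]
```

>>> send_rows(
  plan=[
    [[0,0,0,0,0],[0,0,0,0,0],[0,0,0,0,0],[0,0,0,0,0],[0,0,0,0,0],[0,0,0,0,0],[0,0,0,0,0],[0,0,0,0,0]],
  ],
  grip_force=60,
)

```text
clock: 10.5
eef_pos: [0.5496, -0.1607, 0.0993]
eef_rot: [0.068, 0.905, -0.388, 0.159]
ft_force: [0.6, 0.5, 2.3]
width: 0.0273
grasp_force: 60.7
```

```bash
python3 st.py
```

```text
10.5 [-0.441 -0.401 -0.606  1.038 -0.123 -2.794]
[ 0.5496 -0.1607  0.0993] 0.573
[[0.648, -0.724, 0.236], [-0.68, -0.69, -0.247], [0.341, -0.0, -0.94]]
u tilt 19.96 az 133.7 F [0.55 0.47 2.26] w 0.02730078389080613 60.70806203875691
```

>>> send_rows(
  plan=[
    [[0,0.06,0,-0.165,0],[0,0.1705,0,-0.47,0],[0,0.1705,0,-0.47,0],[0,0.1705,0,-0.47,0],[0,0.1705,0,-0.47,0],[0,0,0,0,0]],
  ],
)

```text
clock: 11.1
eef_pos: [0.5511, -0.1618, 0.2808]
eef_rot: [0.069, 0.905, -0.388, 0.163]
ft_force: [0.4, 0.4, -1.4]
width: 0.0275
grasp_force: 60.7
```

```bash
python3 st.py
cat >> h.py <<'E'
Mg=np.array([[0.648,-0.724,0.236],[-0.68,-0.69,-0.247],[0.341,0,-0.94]]); Mg=np.linalg.svd(Mg)[0]@np.linalg.svd(Mg)[2]
pg=np.array([.5496,-.1607,.0993]); rim_t=Mg.T@(np.array([.546,-.1577,.012])-pg); ax_t=Mg.T@np.array([0,0,1.])
E
python3 - <<'E'
from h import *
p,M=tcp(); print('rim',(p+M@rim_t).round(4),'ax',(M@ax_t).round(3))
a=np.radians(160.5); n=np.array([np.sin(.6109)*np.cos(a),np.sin(.6109)*np.sin(a),np.cos(.6109)])
from scipy.optimize import minimize_scalar
f=lambda t:np.degrees(np.arccos((R.from_rotvec(np.radians(t)*M[:,2]).apply(M@ax_t))@n))
r=minimize_scalar(f,bounds=(90,160),method='bounded'); print(r.x,r.fun)
M2=R.from_rotvec(np.radians(r.x)*M[:,2]).as_matrix()@M; print(M2.round(3))
aim=np.array([.529,.2075,.075]); P=aim+.05*n-M2@rim_t; print('TCP at 50mm standoff',P.round(4),'delta',(P-p).round(4),'now-frame units',(M.T@(P-p)/.08).round(3))
im,d=vision.capture('scene'); X=cloud('scene',d,np.hypot(*(np.indices(d.shape)-np.array([190,365])[:,None,None]))<60)
b=[]
cv2.imwrite('pics/s2.png',cv2.resize(im[120:260,250:440],(760,560),interpolation=cv2.INTER_CUBIC)[...,::-1])
E
```

```text
11.1 [-0.441 -0.385 -0.266  1.354 -0.123 -2.794]
[ 0.5511 -0.1618  0.2808] 0.574
[[0.646, -0.724, 0.243], [-0.679, -0.69, -0.251], [0.349, -0.003, -0.937]]
u tilt 20.42 az 134.0 F [ 0.44  0.45 -1.42] w 0.027459292695217456 60.696365595795214
rim [ 0.5482 -0.1591  0.1935] ax [-0.007  0.004  1.   ]
126.97462593024511 1.1924852107653143
[[-0.967 -0.08   0.243]
 [-0.142  0.957 -0.251]
 [-0.212 -0.277 -0.937]]
TCP at 50mm standoff [0.4494 0.2319 0.1843] delta [-0.1017  0.3936 -0.0965] now-frame units [-4.584 -2.47  -0.412]
```

View pics/s2.png

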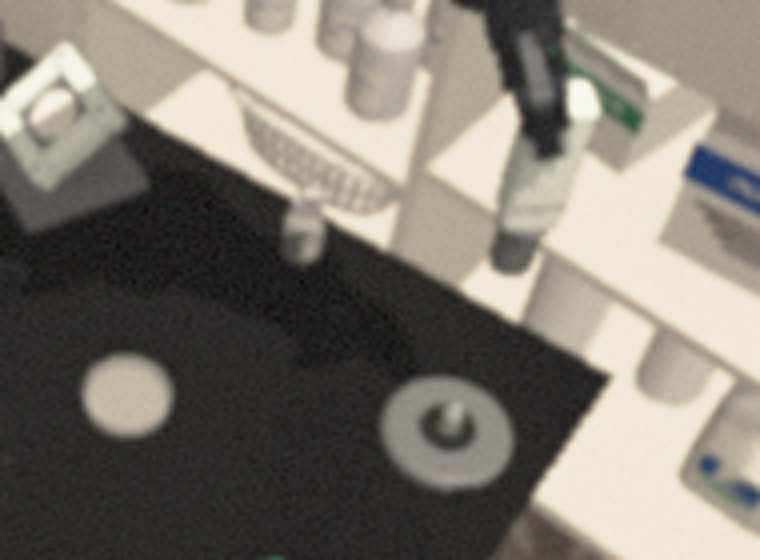

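>>> send_rows(
  plan=[
    [[0,0,0,0,0.047],[0,0,0,0,0.047],[0,0,0,0,0.047],[0,0,0,0,0.047],[0,0,0,0,0.047],[0,0,0,0,0.047],[0,0,0,0,0.047],[0,0,0,0,0.047],[0,0,0,0,0.047],[0,0,0,0,0.047]],
  ],
)

```text
clock: 12.15
eef_pos: [0.5485, -0.1604, 0.2714]
eef_rot: [0.056, -0.406, 0.898, -0.162]
ft_force: [-0.7, 0.4, -2.3]
width: 0.0275
grasp_force: 60.7
```

>>> send_rows(
  plan=[
    [[0,0,0,0,0.047],[0,0,0,0,0.047],[0,0,0,0,0.047],[0,0,0,0,0.047],[0,0,0,0,0.047],[0,0,0,0,0]],
  ],
)

```text
clock: 12.75
eef_pos: [0.5486, -0.1604, 0.2717]
eef_rot: [0.111, -0.057, 0.983, -0.131]
ft_force: [-0.3, 0.1, -1.2]
width: 0.0268
grasp_force: 60.6
```

```bash
python3 st.py
cat >> h.py <<'E'
az=np.radians(160.5); nn=np.array([np.sin(.6109)*np.cos(az),np.sin(.6109)*np.sin(az),np.cos(.6109)]); aim=np.array([.529,.2075,.075])
def rep(off):
    p,M=tcp(); r=p+M@rim_t; m=M@ax_t
    print('rim',r.round(4),'ax',m.round(3),'err deg',np.degrees(np.arccos(m@nn)).round(2),'height over aim',((r-aim)@nn).round(4),'lateral',(r-aim-((r-aim)@nn)*nn).round(4))
    t=aim+off*nn; print('to off, world',(t-r).round(4),'units',(M.T@(t-r)/.08).round(3),'up units/40mm',(M.T@[0,0,.5]).round(3),'-n 10mm',(M.T@(-nn*.01)/.08).round(4))
E
python3 -c "
from h import *
rep(.05)"
```

```text
12.75 [-0.441 -0.383 -0.278  1.351 -0.123 -0.577]
[ 0.5486 -0.1604  0.2717] 0.572
[[-0.969, -0.082, 0.233], [-0.141, 0.959, -0.246], [-0.203, -0.271, -0.941]]
u tilt 19.8 az 133.4 F [-0.29  0.13 -1.2 ] w 0.026837327696449437 60.64074802910909
rim [ 0.6004 -0.1749  0.2027] ax [-0.55   0.183  0.815] err deg 0.75 height over aim -0.0072 lateral [ 0.0675 -0.381   0.1336]
to off, world [-0.0984  0.3919 -0.0868] units [ 0.724  5.094 -0.471] up units/40mm [-0.102 -0.136 -0.47 ] -n 10mm [-0.0413 -0.0008  0.118 ]
```

>>> send_rows(
  plan=[
    [[0,0.056,0.533,-0.166,0],[0,0.056,0.533,-0.166,0],[0,0.056,0.533,-0.166,0],[0,0.056,0.533,-0.166,0],[0,0.056,0.533,-0.166,0],[0,0.056,0.533,-0.166,0],[0,0.056,0.533,-0.166,0],[0,0.056,0.533,-0.166,0],[0,0.056,0.533,-0.166,0],[0,0,0,0,0]],
  ],
)

```text
clock: 13.75
eef_pos: [0.448, 0.2351, 0.2712]
eef_rot: [0.111, -0.063, 0.983, -0.132]
ft_force: [-0.1, -0.4, -1.5]
width: 0.027
grasp_force: 60.7
```

```bash
python3 -c "
from h import *
rep(.03)
print(env.sense()['joint_pos'])"
```

```text
rim [0.4998 0.2211 0.2022] ax [-0.55   0.178  0.816] err deg 0.97 height over aim 0.1226 lateral [ 0.0371 -0.0099  0.0268]
to off, world [ 0.0129 -0.0078 -0.1026] units [0.116 0.241 1.269] up units/40mm [-0.1   -0.137 -0.47 ] -n 10mm [-0.0412 -0.0013  0.118 ]
[ 0.43517623 -0.27096149 -0.1781049   1.5484459  -0.32694711  0.28803597]
```

>>> send_rows(
  plan=[
    [[0,0.039,0.08,0.423,0],[0,0.039,0.08,0.423,0],[0,0.039,0.08,0.423,0],[0,0,0,0,0],[0,0,0,0,0]],
  ],
)

```text
clock: 14.25
eef_pos: [0.4628, 0.2223, 0.1702]
eef_rot: [0.111, -0.059, 0.983, -0.133]
ft_force: [-0.3, 0.2, -0.8]
width: 0.0276
grasp_force: 60.6
```

Run:
```python
from h import *
rep(.03); p,M=tcp()
im,d=vision.capture('scene'); im2,d2=vision.capture('wrist'); c=cal('wrist')
a=cv2.resize(im[90:190,210:310],(400,400),interpolation=cv2.INTER_CUBIC); b=cv2.resize(im2,(400,300))
out=np.zeros((400,800,3),np.uint8); out[:,:400]=a; out[:300,400:]=b
def pr(cc,X):
    K,D,o,Rm=cc; return cv2.projectPoints((np.atleast_2d(X)-o)@Rm,np.zeros(3),np.zeros(3),K,D)[0][:,0]
r=p+M@rim_t
q=pr(cal('scene'),[r,aim]); print(q); 
for x,col in zip(q,[(255,0,0),(0,0,255)]): cv2.circle(out,tuple(((x-[210,90])*4).astype(int).tolist()),3,col,-1)
q=pr(c,[r,aim]); print(q)
for x,col in zip(q,[(255,0,0),(0,0,255)]): cv2.circle(out,tuple((x*400/512+[400,0]).astype(int).tolist()),3,col,-1)
cv2.imwrite('pics/s3.png',out[...,::-1])
```

```text
rim [0.5147 0.2078 0.1013] ax [-0.551  0.183  0.814] err deg 0.78 height over aim 0.0294 lateral [ 0.0015 -0.0053  0.0022]
to off, world [-0.0019  0.0054 -0.0017] units [ 0.017  0.073 -0.002] up units/40mm [-0.101 -0.137 -0.47 ] -n 10mm [-0.0412 -0.0007  0.118 ]
[[258.8635704  142.89826931]
 [262.34608839 146.76460198]]
[[252.68542945 227.46521888]
 [258.03043833 223.33424829]]
```

View pics/s3.png

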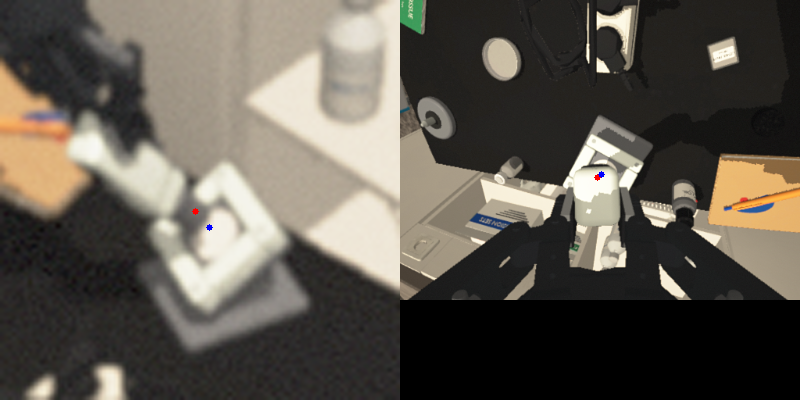

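Run:
```python
from h import *
p,M=tcp(); r=p+M@rim_t; m=M@ax_t; y=M[:,1]; y=y-m*(y@m); y/=np.linalg.norm(y); x=np.cross(y,m); B=np.c_[x,y,m]
for n in ['scene','top','wrist']:
    c=cal(n); im,d=vision.capture(n); X=cloud(n,d,d>0,c); col=im[d>0]
    L=(X-r)@B
    k=(abs(L[:,0])<.035)&(abs(L[:,1])<.03)&(L[:,2]>-.01)&(L[:,2]<.16)
    print(n,k.sum(),'z range',np.percentile(L[k][:,2],[1,99]).round(3))
    for lo in np.arange(-.01,.16,.015):
        kk=k&(L[:,2]>=lo)&(L[:,2]<lo+.015)
        if kk.sum()>4: print('  z%.3f n%d x[%.4f %.4f] y[%.4f %.4f]'%(lo,kk.sum(),*np.percentile(L[kk][:,0],[4,96]),*np.percentile(L[kk][:,1],[4,96])))
im,d=vision.capture('scene')
cv2.imwrite('pics/s4.png',cv2.resize(im[110:170,220:300],(800,600),interpolation=cv2.INTER_CUBIC)[...,::-1])
```

```text
scene 560 z range [0.003 0.159]
  z-0.010 n9 x[-0.0099 0.0088] y[-0.0158 -0.0063]
  z0.005 n30 x[-0.0154 0.0056] y[-0.0144 -0.0035]
  z0.020 n30 x[-0.0154 0.0069] y[-0.0159 -0.0025]
  z0.035 n29 x[-0.0173 0.0104] y[-0.0177 -0.0103]
  z0.050 n48 x[-0.0202 0.0114] y[-0.0178 -0.0008]
  z0.065 n52 x[-0.0200 0.0133] y[-0.0171 0.0002]
  z0.080 n54 x[-0.0212 0.0119] y[-0.0177 -0.0013]
  z0.095 n46 x[-0.0202 0.0086] y[-0.0190 -0.0002]
  z0.110 n49 x[-0.0206 0.0101] y[-0.0277 -0.0008]
  z0.125 n95 x[-0.0202 0.0158] y[-0.0282 0.0138]
  z0.140 n98 x[-0.0150 0.0122] y[-0.0254 0.0155]
  z0.155 n20 x[0.0042 0.0195] y[-0.0278 0.0244]
top 292 z range [0.002 0.159]
  z-0.010 n7 x[-0.0066 0.0109] y[-0.0114 0.0038]
  z0.005 n30 x[-0.0056 0.0120] y[-0.0147 0.0054]
  z0.020 n21 x[-0.0044 0.0120] y[-0.0140 0.0023]
  z0.035 n26 x[-0.0116 0.0154] y[-0.0173 0.0061]
  z0.050 n47 x[-0.0127 0.0168] y[-0.0156 0.0070]
  z0.065 n40 x[-0.0110 0.0171] y[-0.0161 0.0087]
  z0.080 n31 x[0.0059 0.0171] y[-0.0153 0.0090]
  z0.095 n28 x[0.0116 0.0171] y[-0.0146 0.0089]
  z0.110 n7 x[0.0143 0.0177] y[-0.0206 -0.0041]
  z0.125 n22 x[-0.0181 0.0182] y[-0.0210 0.0062]
  z0.140 n23 x[-0.0154 0.0304] y[-0.0278 0.0030]
  z0.155 n10 x[0.0139 0.0303] y[-0.0291 -0.0208]
wrist 7797 z range [0.117 0.159]
  z0.065 n8 x[-0.0211 -0.0199] y[-0.0093 0.0094]
  z0.080 n24 x[-0.0216 -0.0209] y[-0.0067 0.0034]
  z0.095 n9 x[-0.0215 -0.0199] y[-0.0025 0.0100]
  z0.110 n297 x[-0.0214 0.0001] y[-0.0259 0.0255]
  z0.125 n3574 x[-0.0200 0.0135] y[-0.0238 0.0234]
  z0.140 n3208 x[-0.0147 0.0205] y[-0.0198 0.0197]
  z0.155 n673 x[0.0043 0.0124] y[-0.0287 0.0287]
```

View pics/s4.png

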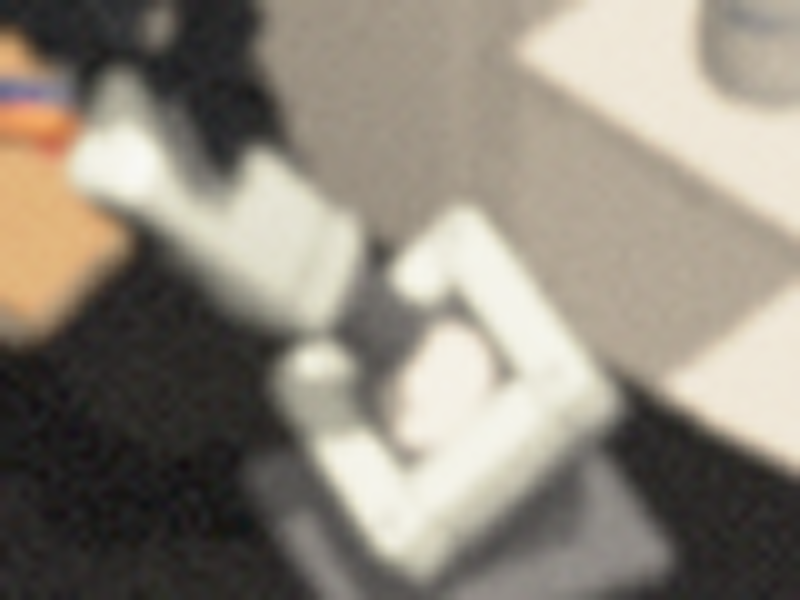

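>>> send_rows(
  plan=[
    [[0,0.035,0.09,0,0],[0,-0.037,-0.001,0.106,0],[0,-0.037,-0.001,0.106,0],[0,-0.037,-0.001,0.106,0],[0,0,0,0,0]],
  ],
)

```text
clock: 15.05
eef_pos: [0.4743, 0.2233, 0.1435]
eef_rot: [0.111, -0.058, 0.983, -0.133]
ft_force: [-0.0, -0.4, -2.2]
width: 0.0276
grasp_force: 60.7
```

```bash
cat > feel.py <<'E'
from h import *
f=[]
for i in range(6):
    vision.capture('top'); f.append(env.sense()['ft_force'])
f=np.array(f); g=f@nn; print('F.n mean %.2f sd %.2f'%(g.mean(),g.std()),f.mean(0).round(2),round(env.sense()['clock'],2)); rep(0)
E
python3 feel.py
```

```text
F.n mean -1.01 sd 0.39 [-0.08  0.16 -1.33] 15.35
rim [0.5267 0.2097 0.077 ] ax [-0.552  0.183  0.813] err deg 0.88 height over aim 0.0034 lateral [-0.0005  0.0016 -0.0007]
to off, world [ 0.0023 -0.0022 -0.002 ] units [-0.019 -0.022  0.038] up units/40mm [-0.103 -0.136 -0.47 ] -n 10mm [-0.041  -0.0007  0.1181]
```

>>> send_rows(
  plan=[
    [[0,-0.006,0,0.0175,0],[0,-0.006,0,0.0175,0],[0,0,0,0,0]],
  ],
)

```text
clock: 15.65
eef_pos: [0.4761, 0.2235, 0.1428]
eef_rot: [0.112, -0.058, 0.983, -0.132]
ft_force: [1.0, 0.2, -3.0]
width: 0.0274
grasp_force: 60.7
```

```bash
python3 feel.py
```

```text
F.n mean -1.04 sd 0.37 [-0.21 -0.01 -1.41] 15.95
rim [0.5281 0.2091 0.0742] ax [-0.552  0.183  0.814] err deg 0.85 height over aim 0.0002 lateral [-0.0008  0.0016 -0.0009]
to off, world [ 0.0009 -0.0016  0.0008] units [-0.01  -0.023 -0.001] up units/40mm [-0.102 -0.136 -0.47 ] -n 10mm [-0.0411 -0.0007  0.1181]
```

>>> send_rows(
  plan=[
    [[0,-0.004,0,0.0118,0],[0,-0.004,0,0.0118,0],[0,0,0,0,0]],
  ],
)

```text
clock: 16.25
eef_pos: [0.4771, 0.2231, 0.1411]
eef_rot: [0.112, -0.058, 0.983, -0.132]
ft_force: [-0.2, 0.3, -1.6]
width: 0.0276
grasp_force: 60.7
```

```bash
python3 feel.py
```

```text
F.n mean -1.25 sd 0.37 [-0.02 -0.15 -1.5 ] 16.55
rim [0.5292 0.2087 0.0726] ax [-0.552  0.183  0.814] err deg 0.85 height over aim -0.0018 lateral [-0.0008  0.0016 -0.0009]
to off, world [-0.0002 -0.0012  0.0024] units [-0.002 -0.023 -0.025] up units/40mm [-0.102 -0.136 -0.47 ] -n 10mm [-0.0411 -0.0007  0.1181]
```

>>> send_rows(
  plan=[
    [[0,-0.004,0,0.0118,0],[0,-0.004,0,0.0118,0],[0,0,0,0,0]],
  ],
)

```text
clock: 16.85
eef_pos: [0.4782, 0.2227, 0.1395]
eef_rot: [0.112, -0.058, 0.983, -0.132]
ft_force: [-0.2, 0.6, -2.4]
width: 0.027
grasp_force: 60.7
```

```bash
python3 feel.py | head -1
```

```text
F.n mean -1.18 sd 0.49 [-0.24  0.09 -1.62] 17.15
```

>>> send_rows(
  plan=[
    [[0,-0.004,0,0.0118,0],[0,-0.004,0,0.0118,0],[0,0,0,0,0]],
  ],
)

```text
clock: 17.45
eef_pos: [0.4793, 0.2223, 0.1379]
eef_rot: [0.112, -0.058, 0.983, -0.132]
ft_force: [-1.0, 0.1, -1.4]
width: 0.0272
grasp_force: 60.7
```

```bash
python3 feel.py | head -2
```

```text
F.n mean -0.92 sd 0.44 [-0.34 -0.35 -1.27] 17.75
rim [0.5313 0.208  0.0693] ax [-0.552  0.183  0.814] err deg 0.85 height over aim -0.0058 lateral [-0.0009  0.0016 -0.0009]
```

>>> send_rows(
  plan=[
    [[0,-0.004,0,0.0118,0],[0,-0.004,0,0.0118,0],[0,0,0,0,0]],
  ],
)

```text
clock: 18.05
eef_pos: [0.4804, 0.2221, 0.1366]
eef_rot: [0.112, -0.058, 0.983, -0.132]
ft_force: [-1.1, -0.6, 0.3]
width: 0.027
grasp_force: 60.9
```

```bash
python3 feel.py | head -1
```

```text
F.n mean 1.66 sd 0.35 [-1.32  1.18  0.88] 18.35
```

>>> send_rows(
  plan=[
    [[0,-0.004,0,0.0118,0],[0,-0.004,0,0.0118,0],[0,0,0,0,0]],
  ],
)

```text
clock: 18.65
eef_pos: [0.4815, 0.2217, 0.1347]
eef_rot: [0.112, -0.058, 0.983, -0.132]
ft_force: [-1.7, 1.7, 1.5]
width: 0.0274
grasp_force: 61.1
```

```bash
python3 feel.py | head -2
```

```text
F.n mean 2.36 sd 0.40 [-1.39  0.83  1.77] 18.95
rim [0.5335 0.2073 0.0661] ax [-0.552  0.183  0.814] err deg 0.86 height over aim -0.0098 lateral [-0.0008  0.0016 -0.0009]
```

>>> send_rows(
  plan=[
    [[0,-0.0042,0,0.0122,0],[0,-0.0042,0,0.0122,0],[0,-0.0042,0,0.0122,0],[0,0,0,0,0]],
  ],
)

```text
clock: 19.35
eef_pos: [0.4832, 0.2211, 0.1322]
eef_rot: [0.112, -0.058, 0.983, -0.132]
ft_force: [-2.4, 2.5, 3.8]
width: 0.0272
grasp_force: 61.2
```

```bash
python3 feel.py | head -2
```

```text
F.n mean 4.33 sd 0.29 [-2.08  2.41  3.35] 19.65
rim [0.5351 0.2067 0.0635] ax [-0.552  0.183  0.814] err deg 0.86 height over aim -0.0128 lateral [-0.0008  0.0017 -0.0009]
```

>>> send_rows(
  plan=[
    [[0,0,0,0,0],[0,0,0,0,0],[0,0,0,0,0],[0,0,0,0,0],[0,0,0,0,0],[0,0,0,0,0],[0,0,0,0,0],[0,0,0,0,0],[0,0,0,0,0],[0,0,0,0,0]],
  ],
)

```text
clock: 20.65
eef_pos: [0.4831, 0.2211, 0.1322]
eef_rot: [0.112, -0.058, 0.983, -0.132]
ft_force: [-2.5, 1.4, 3.5]
width: 0.027
grasp_force: 61.3
```

>>> send_rows(
  plan=[
    [[0,0,0,0,0],[0,0,0,0,0],[0,0,0,0,0],[0,0,0,0,0],[0,0,0,0,0],[0,0,0,0,0],[0,0,0,0,0],[0,0,0,0,0],[0,0,0,0,0],[0,0,0,0,0]],
  ],
)

```text
clock: 21.65
eef_pos: [0.4831, 0.2211, 0.1322]
eef_rot: [0.112, -0.058, 0.983, -0.132]
ft_force: [-2.6, 2.2, 3.5]
width: 0.0273
grasp_force: 61.3
```

```bash
python3 feel.py | head -2
```

```text
F.n mean 4.44 sd 0.18 [-2.15  2.45  3.43] 21.95
rim [0.5351 0.2066 0.0634] ax [-0.552  0.183  0.814] err deg 0.85 height over aim -0.0129 lateral [-0.0009  0.0016 -0.001 ]
```

>>> send_rows(
  plan=[
    [[0,0.041,0,-0.118,0],[0,0.082,0,-0.236,0],[0,0.12,0,-0.35,0],[0,-0.1,-0.137,-0.47,0],[0,-0.1,-0.137,-0.47,0],[0,0,0,0,0]],
  ],
)

```text
clock: 22.55
eef_pos: [0.4521, 0.2326, 0.2672]
eef_rot: [0.115, -0.057, 0.983, -0.131]
ft_force: [-0.0, 0.1, -1.4]
width: 0.0275
grasp_force: 60.8
```

```bash
python3 st.py
python3 - <<'E'
from h import *
p,M=tcp(); t=np.array([.5486,-.1604,.26]); print('to stand hover units',(M.T@(t-p)/.08).round(3))
E
```

```text
22.55 [ 0.429 -0.279 -0.194  1.531 -0.329  0.292]
[0.4521 0.2326 0.2672] 0.508
[[-0.967, -0.082, 0.242], [-0.142, 0.959, -0.245], [-0.212, -0.271, -0.939]]
u tilt 20.13 az 134.7 F [-0.02  0.15 -1.42] w 0.02747956158132202 60.77398502267897
to stand hover units [-0.448 -4.785  1.579]
```

>>> send_rows(
  plan=[
    [[0,-0.05,-0.532,0.172,0],[0,-0.05,-0.532,0.172,0],[0,-0.05,-0.532,0.172,0],[0,-0.05,-0.532,0.172,0],[0,-0.05,-0.532,0.172,0],[0,-0.05,-0.532,0.172,0],[0,-0.05,-0.532,0.172,0],[0,-0.05,-0.532,0.172,0],[0,-0.05,-0.532,0.172,0],[0,0,0,0,0]],
  ],
)

```text
clock: 23.55
eef_pos: [0.546, -0.1651, 0.2545]
eef_rot: [0.11, -0.055, 0.984, -0.132]
ft_force: [-0.4, 0.1, -1.9]
width: 0.0273
grasp_force: 60.8
```

>>> send_rows(
  plan=[
    [[0,0,0,0,-0.047],[0,0,0,0,-0.047],[0,0,0,0,-0.047],[0,0,0,0,-0.047],[0,0,0,0,-0.047],[0,0,0,0,-0.047],[0,0,0,0,-0.047],[0,0,0,0,-0.047],[0,0,0,0,-0.047],[0,0,0,0,-0.047]],
  ],
)

```text
clock: 24.55
eef_pos: [0.546, -0.1599, 0.2553]
eef_rot: [0.007, 0.707, -0.686, 0.172]
ft_force: [0.2, -0.1, -1.6]
width: 0.0276
grasp_force: 60.7
```

>>> send_rows(
  plan=[
    [[0,0,0,0,-0.047],[0,0,0,0,-0.047],[0,0,0,0,-0.047],[0,0,0,0,-0.047],[0,0,0,0,-0.047],[0,0,0,0,0],[0,0,0,0,0]],
  ],
)

```text
clock: 25.25
eef_pos: [0.5463, -0.1601, 0.2559]
eef_rot: [0.068, 0.905, -0.39, 0.159]
ft_force: [-0.6, 0.1, -2.0]
width: 0.0271
grasp_force: 60.8
```

```bash
python3 st.py
cat > chk.py <<'E'
from h import *
p,M=tcp(); r=p+M@rim_t; m=M@ax_t; print('rim',r.round(4),'ax',m.round(3))
t=np.array([.546,-.1577,.012]); print('lateral to post units',(M.T@((t-r)*[1,1,0])/.08).round(3),'down gap',(r-t)[2].round(4),'down 10mm units',(M.T@[0,0,-.125]).round(4))
y=M[:,1]; y=y-m*(y@m); y/=np.linalg.norm(y); x=np.cross(y,m); B=np.c_[x,y,m]
for n in ['scene','top','wrist']:
    c=cal(n); im,d=vision.capture(n); X=cloud(n,d,d>0,c); L=(X-r)@B
    k=(abs(L[:,0])<.03)&(abs(L[:,1])<.025)&(L[:,2]>-.005)&(L[:,2]<.16)
    for lo in np.arange(0,.15,.02):
        kk=k&(L[:,2]>=lo)&(L[:,2]<lo+.02)
        if kk.sum()>9: print(n,' z%.3f n%d x[%.4f %.4f] y[%.4f %.4f]'%(lo,kk.sum(),*np.percentile(L[kk][:,0],[4,96]),*np.percentile(L[kk][:,1],[4,96])))
    if n=='scene': cv2.imwrite('pics/s5.png',cv2.resize(im[140:250,310:420],(600,600),interpolation=cv2.INTER_CUBIC)[...,::-1])
E
python3 chk.py
```

```text
25.25 [-0.443 -0.4   -0.321  1.325 -0.123 -2.791]
[ 0.5463 -0.1601  0.2559] 0.569
[[0.646, -0.727, 0.234], [-0.684, -0.687, -0.247], [0.34, -0.001, -0.94]]
u tilt 19.88 az 133.5 F [-0.62  0.15 -1.97] w 0.027099195951555632 60.76403370592743
rim [ 0.5427 -0.157   0.1686] ax [ 0.001 -0.002  1.   ]
lateral to post units [ 0.033 -0.023  0.012] down gap 0.1566 down 10mm units [-4.250e-02  1.000e-04  1.176e-01]
scene  z0.000 n60 x[-0.0080 0.0137] y[0.0030 0.0146]
scene  z0.020 n50 x[-0.0092 0.0143] y[0.0022 0.0164]
scene  z0.040 n93 x[-0.0138 0.0186] y[-0.0031 0.0162]
scene  z0.060 n105 x[-0.0147 0.0189] y[-0.0018 0.0154]
scene  z0.080 n110 x[-0.0143 0.0185] y[-0.0032 0.0155]
scene  z0.100 n62 x[-0.0166 0.0185] y[-0.0021 0.0222]
scene  z0.120 n95 x[-0.0167 0.0177] y[-0.0096 0.0224]
scene  z0.140 n11 x[-0.0126 -0.0036] y[-0.0037 0.0101]
wrist  z0.080 n26 x[-0.0193 -0.0186] y[-0.0053 0.0048]
wrist  z0.100 n119 x[-0.0194 0.0005] y[-0.0229 0.0236]
wrist  z0.120 n4583 x[-0.0173 0.0154] y[-0.0213 0.0198]
wrist  z0.140 n2586 x[-0.0098 0.0238] y[-0.0221 0.0222]
```

View pics/s5.png

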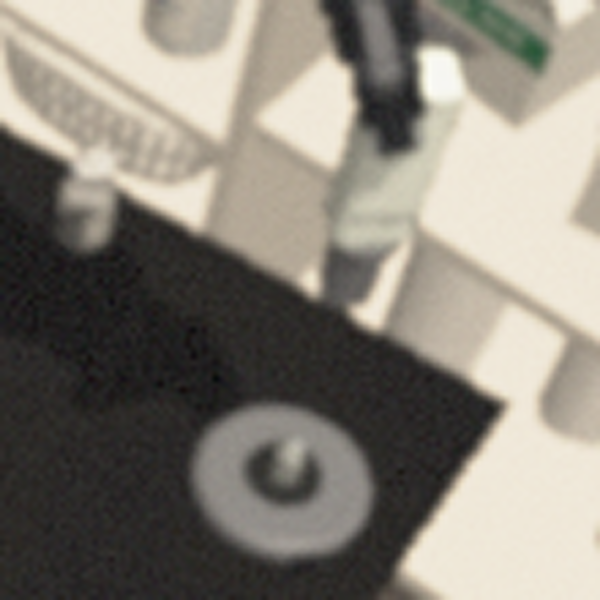

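>>> send_rows(
  plan=[
    [[0,0.033,-0.023,0.012,0],[0,-0.163,0,0.451,0],[0,-0.163,0,0.451,0],[0,-0.163,0,0.451,0],[0,0,0,0,0],[0,0,0,0,0]],
  ],
)

```text
clock: 26.0
eef_pos: [0.5501, -0.1614, 0.1421]
eef_rot: [0.068, 0.905, -0.388, 0.159]
ft_force: [-0.4, 0.0, -1.5]
width: 0.0276
grasp_force: 60.8
```

```bash
sed -i 's/s5.png/s6.png/' chk.py; python3 chk.py|head -2
python3 - <<'E'
from h import *
# foot circle & post from top/wrist/scene
for n in ['scene','top','wrist']:
    c=cal(n); im,d=vision.capture(n); X=cloud(n,d,d>0,c)
    F=X[(abs(X[:,2]-.012)<.005)&(np.hypot(X[:,0]-.546,X[:,1]+.1577)<.055)]
    T=X[(X[:,2]>.03)&(X[:,2]<.045)&(np.hypot(X[:,0]-.546,X[:,1]+.1577)<.015)]
    print(n,len(F),cv2.minEnclosingCircle(F[:,:2].astype(np.float32)) if len(F)>9 else 0,'post',len(T),T.mean(0).round(4) if len(T) else 0)
E
```

```text
rim [ 0.5465 -0.1584  0.0548] ax [ 0.001 -0.     1.   ]
lateral to post units [-0.01  -0.001 -0.004] down gap 0.0428 down 10mm units [-0.0426 -0.      0.1175]
scene 600 ((0.5420423746109009, -0.15947839617729187), 0.04797586426138878) post 19 [ 0.5424 -0.1587  0.0342]
top 0 0 post 0 0
wrist 2017 ((0.5430275201797485, -0.1601608842611313), 0.048001352697610855) post 0 0
```

>>> send_rows(
  plan=[
    [[0,-0.031,-0.001,0.055,0],[0,-0.021,0,0.059,0],[0,-0.021,0,0.059,0],[0,-0.021,0,0.059,0],[0,-0.021,0,0.059,0],[0,0,0,0,0]],
  ],
)

```text
clock: 26.9
eef_pos: [0.5491, -0.1605, 0.1152]
eef_rot: [0.068, 0.905, -0.388, 0.158]
ft_force: [-0.4, 0.1, -1.9]
width: 0.0272
grasp_force: 60.8
```

```bash
python3 feel.py|head -1;  python3 chk.py|head -2
```

```text
F.n mean -1.42 sd 0.28 [ 0.31  0.07 -1.54] 27.2
rim [ 0.5463 -0.1579  0.0295] ax [-0.  0.  1.]
lateral to post units [-0.004  0.001 -0.002] down gap 0.0175 down 10mm units [-0.0427  0.      0.1175]
```

>>> send_rows(
  plan=[
    [[0,-0.018,0,0.047,0],[0,-0.017,0,0.047,0],[0,-0.017,0,0.047,0],[0,-0.014,0,0.039,0],[0,0,0,0,0],[0,0,0,0,0]],
  ],
)

```text
clock: 27.95
eef_pos: [0.5496, -0.1607, 0.101]
eef_rot: [0.068, 0.905, -0.388, 0.159]
ft_force: [-0.8, -0.5, -1.6]
width: 0.0273
grasp_force: 60.9
```

```bash
python3 feel.py|head -1;  python3 chk.py|head -2
```

```text
F.n mean -1.27 sd 0.42 [-0.28 -0.62 -1.59] 28.25
rim [ 0.546  -0.1578  0.0139] ax [ 0. -0.  1.]
lateral to post units [-0.001 -0.    -0.   ] down gap 0.0019 down 10mm units [-0.0426  0.      0.1175]
```

Lower the last 2–3 mm until there is contact.

>>> send_rows(
  plan=[
    [[0,-0.0043,0,0.0118,0],[0,-0.0043,0,0.0118,0],[0,0,0,0,0]],
  ],
)

```text
clock: 28.7
eef_pos: [0.5498, -0.1609, 0.0994]
eef_rot: [0.068, 0.905, -0.388, 0.159]
ft_force: [-0.8, -0.2, 1.1]
width: 0.0273
grasp_force: 61.0
```

```bash
python3 feel.py|head -1;  python3 chk.py|head -2
```

```text
F.n mean 1.43 sd 0.56 [-0.59 -0.3   1.43] 29.0
rim [ 0.5462 -0.1578  0.012 ] ax [0. 0. 1.]
lateral to post units [-0.002  0.001 -0.001] down gap -0.0 down 10mm units [-0.0427  0.      0.1175]
```

>>> send_rows(
  plan=[
    [[1,0,0,0,0],[1,0,0,0,0],[1,0,0,0,0],[1,0,0,0,0],[1,0,0,0,0],[1,0,0,0,0],[1,0,0,0,0],[1,0,0,0,0]],
  ],
)

```text
clock: 29.95
eef_pos: [0.5496, -0.1608, 0.0991]
eef_rot: [0.068, 0.905, -0.388, 0.159]
ft_force: [0.3, -0.3, -0.9]
width: 0.0854
grasp_force: 0.0
```

>>> send_rows(
  plan=[
    [[1,0,0,-0.2,0],[1,0,0,-0.4,0],[1,0,0,-0.5,0],[1,0,0,-0.5,0],[1,0,0,-0.5,0],[1,0,0,0,0]],
  ],
)

```text
clock: 30.55
eef_pos: [0.5116, -0.1193, 0.2638]
eef_rot: [0.068, 0.905, -0.387, 0.164]
ft_force: [-0.4, -0.1, -0.7]
width: 0.0852
grasp_force: 0.0
```

```bash
python3 st.py
python3 - <<'E'
from h import *
c=cal('wrist'); im,d=vision.capture('wrist'); X=cloud('wrist',d,d>0,c)
T=X[(abs(X[:,2]-.154)<.008)&(np.hypot(X[:,0]-.543,X[:,1]+.158)<.04)]; print(len(T),T.mean(0),cv2.minAreaRect(T[:,:2].astype(np.float32)) if len(T) else 0)
im,d=vision.capture('scene')
cv2.imwrite('pics/s7.png',cv2.resize(im[110:260,240:420],(720,600),interpolation=cv2.INTER_CUBIC)[...,::-1])
E
```

```text
30.55 [-0.39  -0.533 -0.404  1.371 -0.139 -2.745]
[ 0.5116 -0.1193  0.2638] 0.525
[[0.646, -0.723, 0.243], [-0.679, -0.69, -0.25], [0.349, -0.004, -0.937]]
u tilt 20.4 az 134.2 F [-0.36 -0.07 -0.67] w 0.08522750990656118 0.0
874 [ 0.54533829 -0.15760975  0.15152357] ((0.5456854104995728, -0.15810418128967285), (0.027897516265511513, 0.03606529161334038), 46.80538558959961)
```

View pics/s7.png

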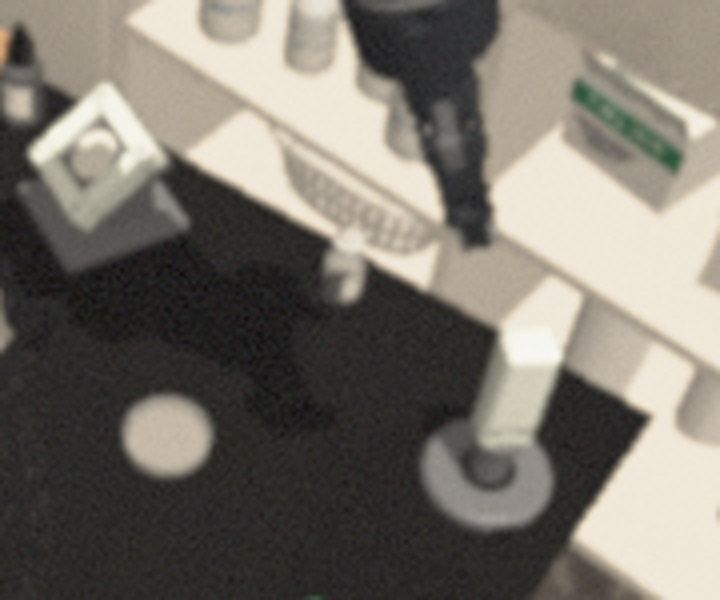

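The picture shows the meter upright on its stand, around crop pixel (515,390). The gripper is clear of it, and the vial, dish and bottle look undisturbed.

```bash
python3 -c "
from plant import env
print(env.hand_in())"
```

```text
the job is handed in; nothing more can be done
None
```

I've handed the job in: the meter was pressed square on the middle of the tile (sleeve about 5 mm in by feel, held over 2 s), then set back upright on its post, released and left clear at about 31 s, but the hand-in returned no verdict.

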